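Kit the pump fittings

ROBOT

A 7-joint arm with a two-finger parallel gripper is mounted at the origin on the work surface. World frame = base frame: x ahead of the robot, y to its left, z up, the work surface at z = 0. Lengths are in m, angles in rad, forces in N, time in s.
With the tool pointing down it reaches from about 0.4 to 0.85 m from the base axis. Payload 10.4 kg.
Tool frame: the origin (TCP) lies midway between the tips of the shut fingers; the grasp point (between the pads) lies 19 mm behind it; z points along the fingers, y is the direction in which the jaws open and shut (so a half turn about z gives the same grasp; the last joint's range is limited). The gripper opens to 85 mm and grips with 20 to 120 N. Pads are 22 mm wide; open, the fingers measure 114 mm over their backs; the gripper's body (76 mm by 85 mm) begins 54 mm behind the grasp point. The pads swing forward as they close: fully open they stand 13 mm farther back than shut.
Start: joints at [-1.199, 0.332, -0.065, 1.46, 0.022, 1.35, -0.088], TCP at [0.24, 0.577, 0.231] pointing down, gripper open.
Joint ranges: [-2.6, 2.6], [-0.5, 2.12], [-1.47, 1.34], [0.16, 2.42], [-1.27, 4.41], [0.06, 2.06], [-2.6, 2.6]. Speed limits (rad/s): [2.22, 2.22, 2.79, 2.79, 3.14, 3.14, 3.14].

INTERFACE

Orientations are given as a unit quaternion [x, y, z, w].
In Python, from workcell import manip, camera, camera_info, workorder, nets gives the robot as it stands.
- The arm moves only by the tool apply_moves, never from a script. Its argument "commands" is a list of rows, each a list of 5 numbers: the shift along the tool's x, y, z in m, then the turn about the tool's z in degrees, then the gripper command: -1 is fully open, 1 is shut, values between are in proportion. A call has 1 to 5 rows; each row shifts and turns the pose as measured when the row begins, along the tool's axes as they then stand; what a row does not reach is not made up. A row lasts 1/12 s, in which the tool goes at most 41.7 mm and 7.16 degrees, less where a joint would pass 70% of its speed; a pose out of reach is approached as far as the arm can. A call is refused whole if a number of a shift passes 0.0417 or a number of a turn 7.16, either way. A call with a gripper value outside its range is refused whole. The fingers move at their own pace and stop on an object; "squeeze" is the grip in N (left out, the last holds). Time passes only in rows, so rows that do not move let the fingers close. It gives the time, the measured TCP pose, the force and the opening at its end, in the units of the state.
- manip.get_obs(): the state, without advancing time (a new reading comes with each control period).
- camera(name): name is "scene" or "top" or "wrist"; returns (picture, depth): 420x560x3 uint8, red, green, blue; 420x560 float32, m along the optical axis (not along the pixel's ray), 0 where there is no reading.
- camera_info(name): a dict with "camera_matrix" (3x3 intrinsics, pixels), "k1" (the pictures are not rectified: a ray, as slopes to the right and down, at radius r is drawn at 1 + k1 r^2 times it, then the intrinsics apply), "xyz" and "rotation" of the camera in the world; the wrist camera has in their place "T_tool_cam" (4x4, takes a point from camera to tool coordinates, whose origin is the TCP and whose axes are the flange's). Camera axes: x right, y down, z forward; pixel columns grow to the right and rows downward; lengths in m; the calibration is good to about 2 mm. A picture is of the moment at which its call begins: read the wrist's pose just before it. camera_info takes no time and is no camera call.
- workorder.hand_in(): hands the job in, once; it reports no verdict.
Trained networks look in the newest picture that a camera, given by its name, has taken for a name from the list of things; names that differ only in an ending like _2 or _b are one class to them, and where a whole thing is asked for, a point or a joint stands for the part that bears it (a point fixed in the world has none). Each returns a list of dicts, best first, with "conf" (0 to 1); they miss things now and then, are a little off and sometimes report something else, mostly with a low value. They report only what shows in the picture. A call takes as long as a camera call. They do not tell look-alikes from the thing itself.
- nets.look_for(camera, thing): "rect" ([left, top, width, height] in pixels, round what is visible of it).
- nets.place_of(camera, thing): "xy" ([column, row] in pixels: a listed point, or the origin of a listed thing).
The state is a dict: "clock": time; "joint_pos": joint angles; "joint_velocities": joint speeds; "tau": joint torques, N m; "position": TCP position; "ee_rot": TCP orientation; "ft_force": force on the tool from outside, world axes, zero at the start; "torque": the same for the moment, N m; "grip_width": opening from 0.0 (shut) to 1.0 (fully open).
Only numpy, scipy, OpenCV 4.12 (cv2) and the standard library are available. Lean on these libraries where they do the work, as an engineer would, in place of code of your own. Each camera call takes 0.05 s, during which the arm holds its last target. There are 200 camera calls.

TASK

Fill the blue kit tray for the next pump: stand the good steel plug upright in the white pocket, the good brass plug in the yellow pocket, the brass hose nipple in the green pocket and the black sleeve in the orange pocket, all upright as they stand now. The two plugs with a red paint dot on top are rejects: leave them standing where they are.

Things in the scene. Friction and masses are not known exactly. Their poses are not given: they have to be found in the camera images.
- steel_plug: good steel plug: silver hexagon head with a plain silver top. Origin: centre of its underside, z up its axis. Lower 16 mm: round thread, 30 mm across; 16 to 46 mm (top): hexagon, 36 mm across flats, flats facing +x, -x and every 60 degrees. 0.22 kg, loose, stands upright; grip across the flats.
- brass_plug: good brass plug: golden hexagon head with a plain golden top, the same shape as the steel one. Origin: centre of its underside, z up its axis. Lower 16 mm: round thread, 30 mm across; 16 to 46 mm (top): hexagon, 36 mm across flats, flats facing +x, -x and every 60 degrees. 0.22 kg, loose, stands upright; grip across the flats.
- nipple: brass hose nipple: golden, a thin ribbed spigot (21 mm across, dark bore) on a small hexagon. Origin: centre of its underside, z up its axis. Lower 14 mm: round thread, 32 mm across; 14 to 34 mm: hexagon, 30 mm across flats, flats facing +x, -x and every 60 degrees: grip here; 34 to 62 mm (top): spigot. 0.15 kg, loose, stands upright.
- sleeve: black packing sleeve: a stiff ring standing on the table, 40 mm outside diameter, 22 mm bore, 36 mm high. Origin: centre of its underside; z up, along its axis. About 0.06 kg, loose; grip it across the outside.
- reject_steel: rejected steel plug: as the good steel one, but its top bears a bright red paint dot, 28 mm across. Must be left. Origin: centre of its underside, z up its axis. Lower 16 mm: round thread, 30 mm across; 16 to 46 mm (top): hexagon, 36 mm across flats, flats facing +x, -x and every 60 degrees. 0.22 kg, loose, stands upright; grip across the flats.
- reject_brass: rejected brass plug: as the good brass one, but its top bears a bright red paint dot, 28 mm across. Must be left. Origin: centre of its underside, z up its axis. Lower 16 mm: round thread, 30 mm across; 16 to 46 mm (top): hexagon, 36 mm across flats, flats facing +x, -x and every 60 degrees. 0.22 kg, loose, stands upright; grip across the flats.
- pocket_white: square white pocket fixed in the blue kit tray, 76 mm square outside, 68 inside. Origin: centre of its underside, 6 mm above the table; floor at +4 mm, wall top at +14 mm; x, y along its sides. The four pockets form a 2 by 2 square at 80 mm pitch in the tray (172 mm square, rim 20 mm above the table); colours swap places, the tray shifts and turns.
- pocket_yellow: square yellow pocket fixed in the blue kit tray, 76 mm square outside, 68 inside. Origin: centre of its underside, 6 mm above the table; floor at +4 mm, wall top at +14 mm; x, y along its sides. The four pockets form a 2 by 2 square at 80 mm pitch in the tray (172 mm square, rim 20 mm above the table); colours swap places, the tray shifts and turns.
- pocket_green: square green pocket fixed in the blue kit tray, 76 mm square outside, 68 inside. Origin: centre of its underside, 6 mm above the table; floor at +4 mm, wall top at +14 mm; x, y along its sides. The four pockets form a 2 by 2 square at 80 mm pitch in the tray (172 mm square, rim 20 mm above the table); colours swap places, the tray shifts and turns.
- pocket_orange: square orange pocket fixed in the blue kit tray, 76 mm square outside, 68 inside. Origin: centre of its underside, 6 mm above the table; floor at +4 mm, wall top at +14 mm; x, y along its sides. The four pockets form a 2 by 2 square at 80 mm pitch in the tray (172 mm square, rim 20 mm above the table); colours swap places, the tray shifts and turns.
Things that resemble listed ones, but are neither listed nor needed, are in the scene too. What is shaped like the steel_plug but purple is not meant. What is shaped like the nipple but pink is not meant.

How it is judged:
By the outcome, as a careful person would: the job done as asked, in the order asked, and still so for the second after the job is handed in, with the robot touching nothing.
It also fails if it takes over 104 s, if anything falls off the work surface, if the arm or the gripper's body presses on something with over 40 N, if the wrist force passes 120 N, or if a joint passes its speed limit or range.

## Working session

There is one attempt and no reset: what is moved stays moved. The work goes in short steps, Python scripts to look and compute and a tool call to move; the robot and the scene stay as the last step left them, time stands still between calls to the robot, and variables do not carry over. Pictures are saved under pics/ and viewed, about 12 in all and at most 16, crops included, and the job is handed in when it is done.

Besides the shell and the picture viewer there is one more tool, called after "Request:" in YAML: its name, and indented under it one key for each argument. apply_moves: Moves the arm, as the interface text tells. Its arguments: {"type":"object","properties":{"commands":{"type":"array","items":{"type":"array","items":{"type":"number"}}},"squeeze":{"type":"number"}},"required":["commands"]}

```bash
mkdir -p pics; ls; cat > h.py <<'E'
import numpy as np, cv2
from scipy.spatial.transform import Rotation as R
from workcell import manip, camera, camera_info, workorder, nets
def obs(): return manip.get_obs()
def pose(cam,o=None):
    i=camera_info(cam)
    if cam=='wrist':
        T=np.eye(4);T[:3,:3]=R.from_quat(o['ee_rot']).as_matrix();T[:3,3]=o['position']
        return T@np.array(i['T_tool_cam']),i
    T=np.eye(4);r=np.array(i['rotation'])
    T[:3,:3]=r if r.shape==(3,3) else R.from_quat(r).as_matrix();T[:3,3]=i['xyz'];return T,i
def slope(i,uv):
    K=np.array(i['camera_matrix'],float);d=((np.array(uv,float)-[K[0,2],K[1,2]])/[K[0,0],K[1,1]])
    s=d.copy()
    for _ in range(20): s=d/(1+i['k1']*(s@s))
    return s
def onz(cam,uv,z,o=None):
    T,i=pose(cam,o);d=T[:3,:3]@np.r_[slope(i,uv),1];c=T[:3,3];return c+d*(z-c[2])/d[2]
def dep(cam,uv,D,o=None):
    T,i=pose(cam,o);u,v=np.round(uv).astype(int)
    P=np.median([x for x in D[v-1:v+2,u-1:u+2].ravel() if x>0] or [0])
    return (T@np.r_[np.r_[slope(i,uv),1]*P,1])[:3]
def save(n,p): cv2.imwrite('pics/'+n,p[:,:,::-1])
def cloud(cam,D,o=None):
    T,i=pose(cam,o);K=np.array(i['camera_matrix'],float);h,w=D.shape
    u,v=np.meshgrid(np.arange(w),np.arange(h));d=np.stack([(u-K[0,2])/K[0,0],(v-K[1,2])/K[1,1]],-1);s=d.copy()
    for _ in range(20): s=d/(1+i['k1']*(s**2).sum(-1,keepdims=True))
    P=np.concatenate([s,np.ones((h,w,1))],-1)*D[...,None]
    return P@T[:3,:3].T+T[:3,3]
E
python3 - <<'E'
from h import *
o=obs();print({k:np.round(v,3).tolist() for k,v in o.items()})
names="steel_plug brass_plug nipple sleeve reject_steel reject_brass pocket_white pocket_yellow pocket_green pocket_orange".split()
for c in ['top','scene']:
    p,D=camera(c);save(c+'0.png',p);np.save(c+'D.npy',D);np.save(c+'P.npy',p)
    print(c,{k:np.round(v,3).tolist() for k,v in camera_info(c).items()})
    for n in names:
        z=.01 if 'pocket' in n else 0
        print(n,[(np.round(r['xy']).tolist(),round(r['conf'],2),np.round(onz(c,r['xy'],z),3)[:2].tolist()) for r in nets.place_of(c,n)][:5])
E
```

```text
pics
{'clock': 0.0, 'joint_pos': [-1.199, 0.333, -0.065, 1.461, 0.022, 1.35, -0.089], 'joint_velocities': [-0.0, 0.0, -0.001, -0.0, 0.001, -0.0, -0.0], 'tau': [0.001, -62.544, 0.049, -39.161, 0.016, 0.01, -0.0], 'position': [0.24, 0.577, 0.231], 'ee_rot': [0.196, 0.981, -0.001, -0.0], 'ft_force': [-0.089, -0.498, -0.006], 'torque': [0.024, -0.015, 0.003], 'grip_width': 1.002}
top {'camera_matrix': [[433.353, 0.0, 277.368], [0.0, 433.353, 213.017], [0.0, 0.0, 1.0]], 'k1': 0.03, 'xyz': [0.455, -0.022, 0.79], 'rotation': [-0.696, 0.717, -0.021, 0.032]}
steel_plug [([289.0, 167.0], 0.74, [0.598, -0.035]), ([287.0, 125.0], 0.6, [0.678, -0.033])]
brass_plug [([359.0, 164.0], 0.72, [0.6, -0.163])]
nipple [([387.0, 294.0], 0.84, [0.363, -0.204]), ([355.0, 245.0], 0.7, [0.451, -0.151])]
sleeve [([440.0, 235.0], 0.92, [0.466, -0.304])]
reject_steel [([422.0, 157.0], 0.83, [0.61, -0.28])]
reject_brass [([308.0, 251.0], 0.72, [0.443, -0.065]), ([356.0, 165.0], 0.43, [0.598, -0.157]), ([138.0, 232.0], 0.31, [0.487, 0.245])]
pocket_white [([178.0, 179.0], 0.87, [0.581, 0.167]), ([422.0, 154.0], 0.
[... 354 characters left out ...]
.72], 'rotation': [0.369, 0.801, -0.433, -0.184]}
steel_plug [([258.0, 235.0], 0.62, [0.59, -0.045])]
brass_plug [([216.0, 220.0], 0.76, [0.611, -0.172]), ([219.0, 181.0], 0.53, [0.476, -0.306])]
nipple []
sleeve [([216.0, 176.0], 0.73, [0.464, -0.332]), ([262.0, 197.0], 0.69, [0.462, -0.154]), ([215.0, 222.0], 0.39, [0.619, -0.166])]
reject_steel [([185.0, 207.0], 0.58, [0.622, -0.277])]
reject_brass [([292.0, 205.0], 0.79, [0.44, -0.07])]
pocket_white [([334.0, 268.0], 0.7, [0.585, 0.172])]
pocket_yellow [([349.0, 248.0], 0.69, [0.507, 0.156]), ([257.0, 236.0], 0.31, [0.603, -0.036])]
pocket_green [([384.0, 261.0], 0.57, [0.498, 0.24])]
pocket_orange [([368.0, 281.0], 0.83, [0.573, 0.25])]
```

View pics/top0.png

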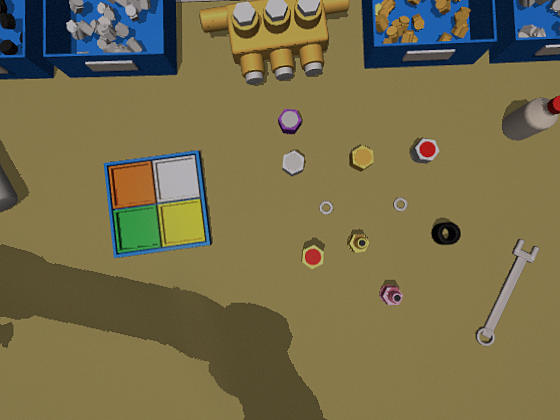

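```bash
python3 - <<'E'
from h import *
D=np.load('topD.npy');p=np.load('topP.npy');C=cloud('top',D);ok=D>0
print('table z',np.median(C[ok][:,2]))
# blobs above table
m=(ok&(C[...,2]>.026)&(C[...,2]<.09)).astype(np.uint8)
n,l,s,c=cv2.connectedComponentsWithStats(m)
for k in range(1,n):
    if s[k,4]>60:
        q=C[l==k];zt=np.percentile(q[:,2],90);t=q[q[:,2]>zt-.006]
        print(np.round(c[k]),s[k,4],'ztop %.3f'%zt,'centroid',np.round((t.min(0)+t.max(0))[:2]/2,3),np.round(np.median(t,0)[:2],3),'size',np.round(np.ptp(t,axis=0)[:2],3), np.median(p[l==k],0))
cv2.imwrite('pics/crop0.png',cv2.resize(p[100:320,260:470,::-1],None,fx=2.7,fy=2.7,interpolation=cv2.INTER_CUBIC))
E
```

```text
table z -0.0010221958433113132
[81. 42.] 7595 ztop 0.086 centroid [0.83  0.307] [0.79  0.365] size [0.102 0.275] [10. 32. 63.]
[76.  5.] 153 ztop 0.044 centroid [0.898 0.339] [0.898 0.338] size [0.016 0.019] [132. 127. 126.]
[133.   7.] 437 ztop 0.047 centroid [0.885 0.229] [0.883 0.237] size [0.032 0.043] [135. 132. 132.]
[275.  40.] 6032 ztop 0.070 centroid [ 0.833 -0.013] [ 0.82  -0.006] size [0.094 0.25 ] [170. 133.  64.]
[457.  36.] 6572 ztop 0.087 centroid [ 0.819 -0.331] [ 0.783 -0.358] size [0.081 0.305] [11. 33. 62.]
[443.   5.] 162 ztop 0.047 centroid [ 0.872 -0.315] [ 0.871 -0.314] size [0.016 0.018] [144.5 110.5  52. ]
[528.   2.] 64 ztop 0.036 centroid [ 0.874 -0.468] [ 0.874 -0.467] size [0.012 0.021] [97. 94. 91.]
[462.  18.] 259 ztop 0.038 centroid [ 0.852 -0.352] [ 0.853 -0.35 ] size [0.037 0.027] [146. 110.  50.]
[ 7. 21.] 227 ztop 0.043 centroid [0.871 0.462] [0.872 0.46 ] size [0.026 0.024] [18. 19. 18.]
[418.  21.] 89 ztop 0.033 centroid [ 0.853 -0.275] [ 0.85  -0.274] size [0.019 0.017] [168. 127.  56.]
[527. 120.] 978 ztop 0.087 centroid [ 0.659 -0.448] [ 0.65 
[... 273 characters left out ...]
047 centroid [ 0.605 -0.162] [ 0.605 -0.162] size [0.04  0.037] [176. 141.  67.]
[293. 163.] 419 ztop 0.047 centroid [ 0.599 -0.042] [ 0.599 -0.041] size [0.042 0.035] [168. 163. 162.]
[  5. 190.] 394 ztop 0.052 centroid [0.563 0.458] [0.559 0.458] size [0.038 0.013] [66.  63.5 62. ]
[448. 233.] 342 ztop 0.036 centroid [ 0.469 -0.306] [ 0.469 -0.306] size [0.038 0.04 ] [17.5 16.  16.5]
[359. 243.] 267 ztop 0.061 centroid [ 0.455 -0.151] [ 0.455 -0.151] size [0.017 0.016] [146. 129.  66.]
[312. 257.] 389 ztop 0.046 centroid [ 0.435 -0.07 ] [ 0.434 -0.07 ] size [0.039 0.036] [174.  77.  54.]
[392. 296.] 285 ztop 0.061 centroid [ 0.364 -0.205] [ 0.363 -0.204] size [0.015 0.016] [146.  89. 106.]
```

View pics/crop0.png

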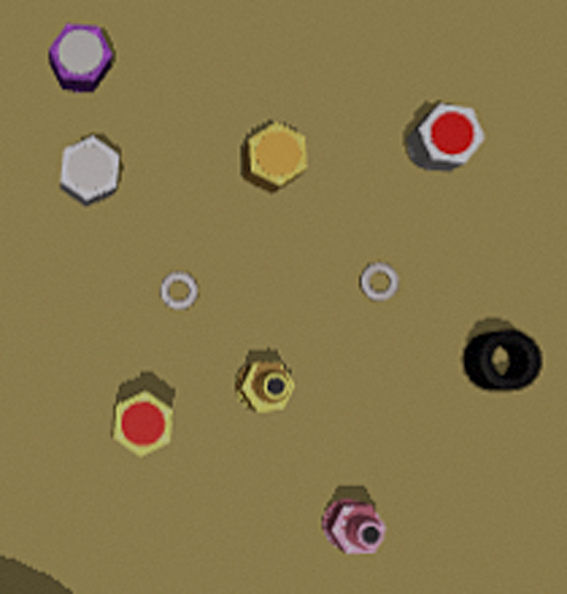

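The top view shows these things:

| Thing | Pixel | Note |
|---|---|---|
| steel_plug | (293,163) | plain silver top, silver flanks |
| purple look-alike | (290,120) | purple flanks |
| brass_plug | (362,157) | plain golden top |
| reject_steel | (427,150) | red dot |
| reject_brass | (313,257) | red dot |
| nipple | (359,243) | golden |
| pink look-alike | (392,295) | pink |
| sleeve | (446,233) | black |

In the tray, orange is at (132,185), white at (178,177), green at (138,228) and yellow at (183,222). The crop confirms each choice.

Next I work out the hexagon angles and pocket centres.

```bash
python3 - <<'E'
from h import *
D=np.load('topD.npy');p=np.load('topP.npy');C=cloud('top',D)
def hexfit(x,y,z0,z1,half):
    m=(D>0)&(abs(C[...,0]-x)<.03)&(abs(C[...,1]-y)<.03)&(C[...,2]>z0)&(C[...,2]<z1)
    P=C[m][:,:2];h,_=cv2.findContours(m.astype(np.uint8),0,1)
    best=max((( (np.abs((P-[x+dx,y+dy])@np.array([[np.cos(a+k*np.pi/3),np.sin(a+k*np.pi/3)] for k in range(3)]).T).max(1)<half).sum(),-dx*dx-dy*dy,a,dx,dy)
      for a in np.radians(np.arange(0,60,3)) for dx in np.arange(-.004,.0041,.001) for dy in np.arange(-.004,.0041,.001)))
    return best[0],len(P),np.degrees(best[2]),x+best[3],y+best[4]
print('steel',hexfit(.599,-.042,.040,.055,.0165));print('brass',hexfit(.605,-.162,.040,.055,.0165));print('nip',hexfit(.453,-.151,.028,.04,.0140))
# pockets
hsv=cv2.cvtColor(p,cv2.COLOR_RGB2HSV);roi=np.zeros(p.shape[:2],np.uint8);roi[145:262,98:216]=1
for n,f in dict(orange=lambda h,s,v:(h<18)&(s>130)&(v>70),yellow=lambda h,s,v:(h>22)&(h<35)&(s>170),green=lambda h,s,v:(h>45)&(h<80)&(s>100),white=lambda h,s,v:(s<60)&(v>90)).items():
    m=cv2.morphologyEx((f(*[hsv[...,k].astype(int) for k in range(3)])&(roi>0)).astype(np.uint8),cv2.MORPH_OPEN,np.ones((3,3)))
    k,l,s,_=cv2.connectedComponentsWithStats(m);j=1+s[1:,4].argmax()
    pts=np.argwhere(l==j)[:,::-1].astype(np.float32);r=cv2.minAreaRect(pts)
    b=np.array([onz('top',q,.018)[:2] for q in cv2.boxPoints(r)]);e=b[1]-b[0]
    print(n,np.round(r[0]),np.round(b.mean(0),3),'sides',np.round([np.linalg.norm(e),np.linalg.norm(b[2]-b[1])],3),'ang',round(np.degrees(np.arctan2(e[1],e[0]))%90,1))
E
```

```text
steel (np.int64(312), 389, np.float64(36.0), np.float64(0.601), np.float64(-0.041))
brass (np.int64(315), 380, np.float64(27.0), np.float64(0.605), np.float64(-0.161))
nip (np.int64(108), 143, np.float64(3.0000000000000004), np.float64(0.455), np.float64(-0.152))
orange [131. 184.] [0.573 0.249] sides [0.078 0.078] ang 5.0
yellow [187. 217.] [0.511 0.15 ] sides [0.053 0.058] ang 5.5
green [136. 229.] [0.493 0.241] sides [0.079 0.077] ang 5.5
white [176. 178.] [0.581 0.17 ] sides [0.078 0.078] ang 5.5
```

Request:
apply_moves:
  commands:
    - [0.015, -0.0385, 0, 0, -1]
    - [0.015, -0.0385, 0, 0, -1]
    - [0.015, -0.0385, 0, 0, -1]
    - [0.015, -0.0385, 0, 0, -1]
    - [0.015, -0.0385, 0, 0, -1]

```text
clock: 1.52
position: [0.0992, 0.4272, 0.226]
ee_rot: [0.2, 0.98, -0.003, 0.001]
ft_force: [-1.9, 0.4, 1.0]
grip_width: 1.001
```

I moved the wrong way along tool x, though harmlessly (the arm is still high and clear). I'll correct that and turn the jaws towards the y direction.

Request:
apply_moves:
  commands:
    - [-0.038, 0.01, 0, -5.2, -1]
    - [-0.038, 0.008, 0, -5.2, -1]
    - [-0.038, 0.004, 0, -5.2, -1]
    - [-0.04, 0, 0, -5.2, -1]
    - [-0.04, 0, 0, -5.2, -1]

```text
clock: 1.93
position: [0.285, 0.4038, 0.2286]
ee_rot: [-0.042, 0.999, -0.0, 0.0]
ft_force: [0.1, 1.7, 0.1]
grip_width: 0.997
```

Request:
apply_moves:
  commands:
    - [-0.03, -0.04, 0, 0, -1]
    - [-0.03, -0.04, 0, 0, -1]
    - [-0.03, -0.04, 0, 0, -1]
    - [-0.03, -0.04, 0, 0, -1]
    - [-0.03, -0.04, 0, 0, -1]

```text
clock: 2.35
position: [0.4267, 0.2506, 0.2288]
ee_rot: [-0.047, 0.999, 0.0, 0.001]
ft_force: [0.8, 1.6, -0.2]
grip_width: 0.995
```

Request:
apply_moves:
  commands:
    - [-0.03, -0.04, 0, 0, -1]
    - [-0.02, -0.04, 0, 0, -1]
    - [-0.02, -0.04, 0, 0, -1]
    - [-0.02, -0.04, 0, 0, -1]
    - [0, -0.04, 0, 0, -1]

```text
clock: 2.77
position: [0.5266, 0.073, 0.23]
ee_rot: [-0.048, 0.999, 0.001, 0.004]
ft_force: [0.6, 0.5, -0.0]
grip_width: 0.999
```

Request:
apply_moves:
  commands:
    - [-0.022, -0.0415, 0, 0, -1]
    - [-0.022, -0.0415, 0, 0, -1]
    - [-0.022, -0.04, 0, 0, -1]
    - [0, 0, 0, 0, -1]

```text
clock: 3.1
position: [0.595, -0.0409, 0.2313]
ee_rot: [-0.044, 0.999, -0.001, 0.005]
ft_force: [-1.2, -1.5, -0.3]
grip_width: 0.998
```

```bash
cat > look.py <<'E'
import sys
from h import *
# look.py name x y z0 z1 half : hex/round centre from wrist depth, and the tool shift to it
n=sys.argv[1];x,y,z0,z1,half=map(float,sys.argv[2:7])
o=obs();p,D=camera('wrist');save('w_%s_%.2f.png'%(n,o['clock']),p)
C=cloud('wrist',D,o);m=(D>0)&(abs(C[...,0]-x)<.03)&(abs(C[...,1]-y)<.03)&(C[...,2]>z0)&(C[...,2]<z1);P=C[m][:,:2]
print('clock',o['clock'],'pts',len(P))
if len(P)>50:
    c0=(P.min(0)+P.max(0))/2
    if len(P)>3000:P=P[::len(P)//3000]
    b=max(((np.abs((P-c0-[dx,dy])@np.array([[np.cos(a+k*np.pi/3),np.sin(a+k*np.pi/3)] for k in range(3)]).T).max(1)<half).sum(),-dx*dx-dy*dy,a,dx,dy) for a in np.radians(np.arange(0,60,2)) for dx in np.arange(-.004,.0041,.001) for dy in np.arange(-.004,.0041,.001))
    c=c0+b[3:5];Rm=R.from_quat(o['ee_rot']).as_matrix();phi=np.degrees(np.arctan2(Rm[1,1],Rm[0,1]))%180
    d=Rm.T@(np.r_[c,o['position'][2]]-o['position'])
    print('centre',np.round(c,4),'bbox',np.round(c0,4),np.round(np.ptp(P,axis=0),3),'flats',round(np.degrees(b[2])),'frac',round(b[0]/len(P),2),'ztop',round(float(np.percentile(C[m][:,2],90)),4),'jaw',round(phi,1),'tool shift',np.round(d[:2],4),'tcp',np.round(o['position'],4))
E
python3 look.py steel .60 -.041 .038 .055 .0175; ls pics
```

```text
clock 3.1 pts 897
centre [ 0.5976 -0.0398] bbox [ 0.5986 -0.0398] [0.041 0.037] flats 22 frac 0.93 ztop 0.0464 jaw 95.0 tool shift [-0.0026  0.0008] tcp [ 0.595  -0.0409  0.2313]
crop0.png
scene0.png
top0.png
w_steel_3.10.png
```

```bash
python3 - <<'E'
import cv2;i=cv2.imread('pics/w_steel_3.10.png');cv2.imwrite('pics/w1.png',i)
E
```

```text
(no output)
```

View pics/w_steel_3.10.png

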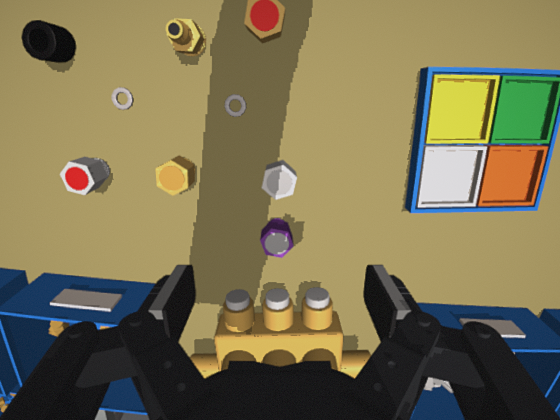

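The steel plug is at (280,180) in the wrist view, with flats facing roughly along the jaw direction and the purple look-alike behind it at (276,238). The two angle fits give 96° and 82°, so I'll use about 90°. Descending now.

Request:
apply_moves:
  commands:
    - [-0.003, 0.001, 0.038, 4, -1]
    - [0, 0, 0.038, 0, -1]
    - [0, 0, 0.038, 0, -1]
    - [0, 0, 0.03, 0, -0.5]
    - [0, 0, 0.02, 0, -0.4]

```text
clock: 3.57
position: [0.6034, -0.0336, 0.0679]
ee_rot: [-0.008, 1.0, 0.002, 0.011]
ft_force: [-0.1, -0.0, 0.4]
grip_width: 0.75
```

```bash
python3 look.py steel .60 -.041 .038 .055 .0175
```

```text
clock 3.5667 pts 3015
centre [ 0.5981 -0.0395] bbox [ 0.5991 -0.0395] [0.041 0.038] flats 24 frac 0.93 ztop 0.0464 jaw 90.9 tool shift [ 0.0054 -0.0059] tcp [ 0.6034 -0.0336  0.0679]
```

Request:
apply_moves:
  commands:
    - [0.005, -0.006, 0.005, 0, -0.5]
    - [0, 0, 0.02, 0, -0.5]
    - [0, 0, 0.02, 0, -0.5]
    - [0, 0, 0.01, 0, -0.5]

```text
clock: 3.95
position: [0.5982, -0.0371, 0.0114]
ee_rot: [-0.01, 1.0, 0.003, 0.011]
ft_force: [0.1, 1.0, -0.3]
grip_width: 0.747
```

```bash
python3 look.py steel .60 -.041 .038 .055 .0175
```

```text
clock 3.95 pts 6260
centre [ 0.597  -0.0416] bbox [ 0.599  -0.0456] [0.041 0.051] flats 24 frac 0.77 ztop 0.0467 jaw 91.2 tool shift [ 0.0013 -0.0045] tcp [ 0.5982 -0.0371  0.0114]
```

Close enough. I'll centre by 3 mm and close.

Request:
apply_moves:
  commands:
    - [0, -0.003, 0, 0, -0.3]
    - [0, 0, 0, 0, 1]
    - [0, 0, 0, 0, 1]
    - [0, 0, 0, 0, 1]
    - [0, 0, 0, 0, 1]
  squeeze: 50

```text
clock: 4.42
position: [0.5999, -0.0403, 0.0154]
ee_rot: [-0.01, 1.0, 0.003, 0.013]
ft_force: [-0.2, 0.3, -1.9]
grip_width: 0.43
```

Request:
apply_moves:
  commands:
    - [0, 0, 0, 0, 1]
    - [0, 0, -0.02, 0, 1]
    - [0, 0, -0.04, 0, 1]
    - [0, 0, -0.04, 0, 1]
    - [0, 0, -0.035, 0, 1]

```text
clock: 4.83
position: [0.5912, -0.0407, 0.1475]
ee_rot: [-0.011, 1.0, 0.002, 0.005]
ft_force: [1.7, -0.1, -2.0]
grip_width: 0.433
```

Request:
apply_moves:
  commands:
    - [0.002, 0.0417, 0, 0, 1]
    - [0.002, 0.0417, 0, 0, 1]
    - [0.002, 0.0417, 0, 0, 1]
    - [0.002, 0.0417, 0, 0, 1]
    - [0.001, 0.025, 0, 0, 1]

```text
clock: 5.25
position: [0.5843, 0.1474, 0.1613]
ee_rot: [-0.002, 1.0, 0.003, 0.014]
ft_force: [-0.0, 0.4, -2.0]
grip_width: 0.434
```

```bash
cat > tray.py <<'E'
from h import *
o=obs();p,D=camera('wrist');save('t_%.2f.png'%o['clock'],p)
Rm=R.from_quat(o['ee_rot']).as_matrix()
for n in 'white yellow green orange'.split():
    r=nets.place_of('wrist','pocket_'+n)
    if r:
        c=onz('wrist',r[0]['xy'],.006,o);d=Rm.T@(np.r_[c[:2],o['position'][2]]-o['position'])
        print(n,np.round(r[0]['xy']),round(r[0]['conf'],2),np.round(c,3),'shift',np.round(d[:2],4))
print(np.round(o['position'],4),np.round(o['ee_rot'],3))
E
python3 tray.py
```

```text
white [300. 181.] 0.8 [0.581 0.171 0.006] shift [0.0028 0.0237]
yellow [299.  98.] 0.72 [0.501 0.167 0.006] shift [0.0827 0.0203]
green [377.  88.] 0.58 [0.492 0.24  0.006] shift [0.092  0.0925]
orange [383. 172.] 0.87 [0.572 0.255 0.006] shift [0.0119 0.1076]
[0.5843 0.1474 0.1613] [-0.002  1.     0.003  0.014]
```

Request:
apply_moves:
  commands:
    - [0.003, 0.022, 0.02, 0, 1]
    - [0, 0, 0.035, 0, 1]
    - [0, 0, 0.035, 0, 1]
    - [0, 0, 0.02, 0, 1]

```text
clock: 5.83
position: [0.5915, 0.158, 0.0543]
ee_rot: [0.006, 1.0, 0.003, 0.02]
ft_force: [-0.2, -0.6, -2.1]
grip_width: 0.431
```

Request:
apply_moves:
  commands:
    - [0.01, 0.012, 0, 0, 1]
    - [0, 0, 0, 0, 1]
    - [0, 0, 0, 0, 1]

```text
clock: 6.08
position: [0.5792, 0.1625, 0.0478]
ee_rot: [0.01, 1.0, -0.001, 0.017]
ft_force: [0.3, -0.2, -2.2]
grip_width: 0.427
```

Request:
apply_moves:
  commands:
    - [0, 0.009, 0.012, 0, 1]
    - [0, 0, 0.005, 0, 1]
    - [0, 0, 0, 0, 1]

```text
clock: 6.33
position: [0.5818, 0.1694, 0.0307]
ee_rot: [0.012, 1.0, -0.0, 0.018]
ft_force: [-0.2, 0.1, -2.0]
grip_width: 0.432
```

Request:
apply_moves:
  commands:
    - [0, 0, 0.004, 0, 1]
    - [0, 0, 0, 0, 1]

```text
clock: 6.5
position: [0.5824, 0.1691, 0.0263]
ee_rot: [0.012, 1.0, -0.001, 0.018]
ft_force: [-0.7, -0.0, -1.8]
grip_width: 0.426
```

Request:
apply_moves:
  commands:
    - [0, 0, 0.002, 0, 1]
    - [0, 0, 0, 0, 1]

```text
clock: 6.67
position: [0.5829, 0.1687, 0.0244]
ee_rot: [0.012, 1.0, -0.0, 0.018]
ft_force: [-0.3, 0.0, -2.0]
grip_width: 0.433
```

Request:
apply_moves:
  commands:
    - [0, 0, 0.0025, 0, 1]
    - [0, 0, 0, 0, 1]

```text
clock: 6.83
position: [0.5845, 0.1689, 0.0235]
ee_rot: [0.013, 1.0, 0.0, 0.02]
ft_force: [-0.0, -0.2, -2.4]
grip_width: 0.424
```

Request:
apply_moves:
  commands:
    - [0.002, 0, 0.003, 0, 1]
    - [0, 0, 0, 0, 1]

```text
clock: 7.0
position: [0.5858, 0.1691, 0.0237]
ee_rot: [0.013, 1.0, 0.001, 0.023]
ft_force: [-0.3, -0.1, -2.1]
grip_width: 0.431
```

Request:
apply_moves:
  commands:
    - [0, 0, 0, 0, 0]
    - [0, 0, 0, 0, -0.3]
    - [0, 0, 0, 0, -0.4]
    - [0, 0, -0.03, 0, -0.4]
    - [0, 0, -0.04, 0, -0.4]

```text
clock: 7.42
position: [0.5782, 0.1677, 0.0877]
ee_rot: [0.013, 1.0, -0.001, 0.018]
ft_force: [1.4, 0.7, -0.1]
grip_width: 0.698
```

Request:
apply_moves:
  commands:
    - [0, 0, -0.04, 0, -0.4]
    - [0, -0.03, -0.02, 0, -0.4]
    - [0, -0.0415, 0, 0, -0.4]

```text
clock: 7.67
position: [0.5754, 0.1053, 0.1556]
ee_rot: [0.006, 1.0, 0.001, 0.02]
ft_force: [1.6, -1.1, -0.0]
grip_width: 0.698
```

```bash
python3 tray.py|tail -1; python3 - <<'E'
from h import *
p,D=camera('top');C=cloud('top',D);save('top1.png',p)
m=(D>0)&(abs(C[...,0]-.581)<.038)&(abs(C[...,1]-.17)<.038)&(C[...,2]>.045)&(C[...,2]<.075)
q=C[m];print(len(q),np.round(q.min(0),3),np.round(q.max(0),3),np.round(np.median(q,0),3))
E
```

```text
[0.5754 0.1053 0.1556] [0.006 1.    0.001 0.02 ]Traceback (most recent call last):
  File "<stdin>", line 4, in <module>
    return umr_minimum(a, axis, None, out, keepdims, initial, where)
ValueError: zero-size array to reduction operation minimum which has no identity
```

```bash
ls pics; cp $(ls -t pics/t_7*|head -1) pics/a.png
```

```text
crop0.png
scene0.png
t_5.25.png
t_7.67.png
top0.png
top1.png
w1.png
w_steel_3.10.png
w_steel_3.57.png
w_steel_3.95.png
```

View pics/a.png

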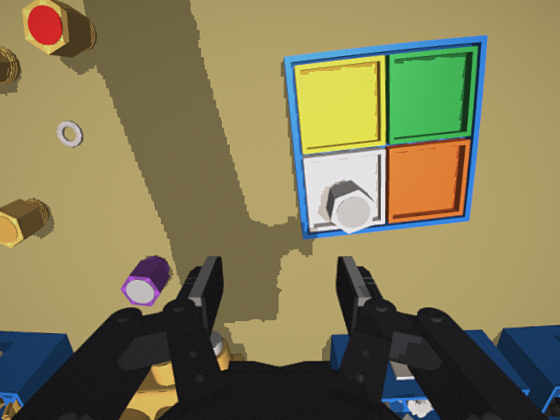

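The steel plug stands upright in the white pocket at (345,200). Next is the brass plug.

Request:
apply_moves:
  commands:
    - [-0.006, -0.0415, -0.01, 0, -1]
    - [-0.006, -0.0415, -0.01, 0, -1]
    - [-0.006, -0.0415, -0.01, 0, -1]
    - [-0.006, -0.0415, 0, 0, -1]
    - [-0.006, -0.0415, 0, 0, -1]

```text
clock: 8.38
position: [0.6012, -0.09, 0.1781]
ee_rot: [-0.007, 1.0, 0.002, 0.014]
ft_force: [1.0, -0.4, -0.1]
grip_width: 1.002
```

Request:
apply_moves:
  commands:
    - [0, -0.04, 0, 0, -1]
    - [0, -0.01, 0, 0, -1]
    - [0, 0, 0, 0, -1]

```text
clock: 8.63
position: [0.6017, -0.1494, 0.1765]
ee_rot: [-0.004, 1.0, -0.0, 0.013]
ft_force: [0.6, 1.2, 0.2]
grip_width: 0.997
```

```bash
python3 look.py brass .605 -.161 .038 .055 .0175
```

```text
clock 8.6333 pts 1246
centre [ 0.603  -0.1607] bbox [ 0.604  -0.1607] [0.041 0.036] flats 34 frac 0.93 ztop 0.0464 jaw 90.5 tool shift [-0.0012 -0.0112] tcp [ 0.6017 -0.1494  0.1765]
```

Request:
apply_moves:
  commands:
    - [0, -0.011, 0.03, 0, -0.8]
    - [0.001, 0, 0.035, 0, -0.5]
    - [0.001, 0, 0.035, 0, -0.5]
    - [0, 0, 0.01, 0, -0.5]
    - [0, 0, 0, 0, -0.5]

```text
clock: 9.1
position: [0.6062, -0.1468, 0.0624]
ee_rot: [-0.011, 1.0, 0.002, 0.014]
ft_force: [-0.5, 0.4, -0.3]
grip_width: 0.751
```

```bash
python3 look.py brass .605 -.161 .038 .055 .0175
```

```text
clock 9.1 pts 3148
centre [ 0.6035 -0.1608] bbox [ 0.6045 -0.1608] [0.042 0.036] flats 30 frac 0.93 ztop 0.0464 jaw 91.3 tool shift [ 0.003 -0.014] tcp [ 0.6062 -0.1468  0.0624]
```

Request:
apply_moves:
  commands:
    - [0.003, -0.016, 0, 0, -0.5]
    - [0.001, -0.002, 0.015, 0, -0.5]
    - [0.001, -0.002, 0.015, 0, -0.5]
    - [0, 0, 0.012, 0, -0.5]
    - [0, 0, 0, 0, -0.5]

```text
clock: 9.57
position: [0.6084, -0.161, 0.0241]
ee_rot: [-0.015, 1.0, 0.003, 0.018]
ft_force: [0.2, 1.4, -0.2]
grip_width: 0.745
```

Request:
apply_moves:
  commands:
    - [0.004, 0, 0.01, 0, -0.5]
    - [0.001, 0, 0.004, 0, -0.5]
    - [0, 0, 0, 0, 0]
  squeeze: 50

```text
clock: 9.82
position: [0.6039, -0.1596, 0.0083]
ee_rot: [-0.016, 1.0, 0.003, 0.018]
ft_force: [-0.8, 0.2, 0.4]
grip_width: 0.63
```

Request:
apply_moves:
  commands:
    - [0, 0, 0, 0, 1]
    - [0, 0, 0, 0, 1]
    - [0, 0, 0, 0, 1]
    - [0, 0, 0, 0, 1]

```text
clock: 10.15
position: [0.6039, -0.1595, 0.0087]
ee_rot: [-0.016, 1.0, 0.003, 0.018]
ft_force: [0.1, 0.0, -2.2]
grip_width: 0.417
```

Request:
apply_moves:
  commands:
    - [0, 0, -0.02, 0, 1]
    - [0, 0, -0.04, 0, 1]
    - [0, 0, -0.04, 0, 1]
    - [0, 0.01, -0.03, 0, 1]
    - [0.01, 0.03, 0, 0, 1]

```text
clock: 10.57
position: [0.5858, -0.126, 0.1417]
ee_rot: [-0.011, 1.0, 0.002, 0.015]
ft_force: [1.1, -0.4, -1.4]
grip_width: 0.412
```

Request:
apply_moves:
  commands:
    - [0.015, 0.0415, 0, 0, 1]
    - [0.015, 0.0415, 0, 0, 1]
    - [0.015, 0.0415, 0, 0, 1]
    - [0.015, 0.0415, 0, 0, 1]
    - [0.015, 0.0415, 0, 0, 1]

```text
clock: 10.98
position: [0.5091, 0.0724, 0.1439]
ee_rot: [-0.007, 1.0, 0.002, 0.019]
ft_force: [1.4, -0.3, -1.6]
grip_width: 0.416
```

Request:
apply_moves:
  commands:
    - [0.004, 0.04, 0, 0, 1]
    - [0.004, 0.04, 0, 0, 1]
    - [0.002, 0.012, 0, 0, 1]
    - [0, 0, 0, 0, 1]

```text
clock: 11.32
position: [0.4918, 0.1775, 0.145]
ee_rot: [-0.012, 1.0, 0.005, 0.019]
ft_force: [0.2, 0.2, -2.6]
grip_width: 0.414
```

```bash
python3 tray.py
```

```text
white [263. 196.] 0.42 [0.502 0.164 0.006] shift [-0.0098 -0.0133]
yellow [265. 197.] 0.71 [0.502 0.166 0.006] shift [-0.0101 -0.0116]
green [343. 190.] 0.59 [0.493 0.242 0.006] shift [-0.0032  0.0646]
orange [344. 260.] 0.95 [0.573 0.252 0.006] shift [-0.0824  0.0725]
[0.4918 0.1775 0.145 ] [-0.012  1.     0.005  0.019]
```

Request:
apply_moves:
  commands:
    - [-0.007, -0.014, 0.02, 0, 1]
    - [0, 0, 0.03, 0, 1]
    - [0, 0, 0.03, 0, 1]
    - [0, 0, 0.015, 0, 1]
    - [0, 0, 0, 0, 1]

```text
clock: 11.98
position: [0.5093, 0.1498, 0.0494]
ee_rot: [-0.002, 1.0, 0.004, 0.023]
ft_force: [-0.7, 0.1, -2.3]
grip_width: 0.414
```

Request:
apply_moves:
  commands:
    - [0.01, 0.013, 0.005, 0, 1]
    - [0, 0, 0.007, 0, 1]
    - [0, 0, 0, 0, 1]

```text
clock: 12.23
position: [0.5011, 0.1582, 0.0377]
ee_rot: [0.002, 1.0, 0.003, 0.023]
ft_force: [-0.1, -0.1, -1.8]
grip_width: 0.414
```

Request:
apply_moves:
  commands:
    - [0, 0.005, 0.008, 0, 1]
    - [0.001, 0, 0.007, 0, 1]
    - [0, 0, 0, 0, 1]

```text
clock: 12.48
position: [0.5029, 0.1626, 0.0239]
ee_rot: [0.004, 1.0, 0.004, 0.024]
ft_force: [-0.0, -1.1, -1.7]
grip_width: 0.416
```

Request:
apply_moves:
  commands:
    - [0.001, 0, 0.004, 0, 1]
    - [0.001, 0, 0.003, 0, 1]
    - [0, 0, 0, 0, 1]

```text
clock: 12.73
position: [0.5029, 0.1625, 0.0183]
ee_rot: [0.004, 1.0, 0.004, 0.025]
ft_force: [0.2, -0.2, -2.7]
grip_width: 0.417
```

Request:
apply_moves:
  commands:
    - [0, 0, 0.001, 0, 0]
    - [0, 0, 0, 0, -0.3]
    - [0, 0, 0, 0, -0.4]
    - [0, 0, -0.03, 0, -0.4]
    - [0, 0, -0.04, 0, -0.4]

```text
clock: 13.15
position: [0.4959, 0.16, 0.0824]
ee_rot: [0.004, 1.0, 0.001, 0.021]
ft_force: [0.9, 0.8, 0.5]
grip_width: 0.701
```

Request:
apply_moves:
  commands:
    - [0, 0, -0.04, 0, -0.4]
    - [0, -0.03, -0.02, 0, -0.4]
    - [0, -0.0415, 0, 0, -0.4]

```text
clock: 13.4
position: [0.4948, 0.0952, 0.1508]
ee_rot: [-0.001, 1.0, 0.003, 0.025]
ft_force: [1.4, -0.3, 0.0]
grip_width: 0.703
```

```bash
python3 tray.py|tail -1; cp $(ls -t pics/t_1*|head -1) pics/b.png
```

```text
[0.4948 0.0952 0.1508] [-0.001  1.     0.003  0.025]
```

View pics/b.png

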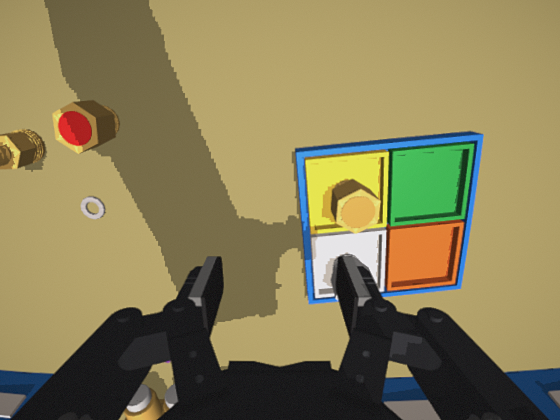

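Brass stands upright in yellow at (350,205), steel is still in white, and nothing else moved. Next is the nipple.

Request:
apply_moves:
  commands:
    - [0.006, -0.0415, -0.01, 0, -1]
    - [0.006, -0.0415, -0.01, 0, -1]
    - [0.006, -0.0415, 0, 0, -1]
    - [0.006, -0.0415, 0, 0, -1]
    - [0.006, -0.0415, 0, 0, -1]

```text
clock: 14.07
position: [0.4637, -0.1046, 0.1625]
ee_rot: [-0.012, 1.0, 0.002, 0.021]
ft_force: [1.1, -0.3, -0.5]
grip_width: 0.997
```

Request:
apply_moves:
  commands:
    - [0, -0.03, 0, 7, -1]
    - [0, 0, 0, 7, -1]
    - [0, 0, 0, 7, -1]
    - [0, 0, 0, 6, -1]
    - [0, 0, 0, 0, -1]

```text
clock: 14.48
position: [0.4629, -0.1418, 0.1607]
ee_rot: [0.23, 0.973, 0.004, 0.018]
ft_force: [-0.2, -0.1, 0.4]
grip_width: 1.003
```

```bash
python3 look.py nipple .455 -.152 .026 .040 .0145;python3 look.py nipple .455 -.152 .055 .070 .0145; cp $(ls -t pics/w_nip*|head -1) pics/c.png
```

```text
clock 14.4833 pts 487
centre [ 0.4545 -0.1499] bbox [ 0.4555 -0.1499] [0.03  0.034] flats 2 frac 0.91 ztop 0.0347 jaw 63.4 tool shift [ 0.0039 -0.011 ] tcp [ 0.4629 -0.1418  0.1607]
clock 14.5333 pts 349
centre [ 0.4551 -0.1495] bbox [ 0.4551 -0.1495] [0.017 0.017] flats 58 frac 1.0 ztop 0.0622 jaw 63.7 tool shift [ 0.0036 -0.0106] tcp [ 0.4629 -0.1416  0.1606]
```

View pics/c.png

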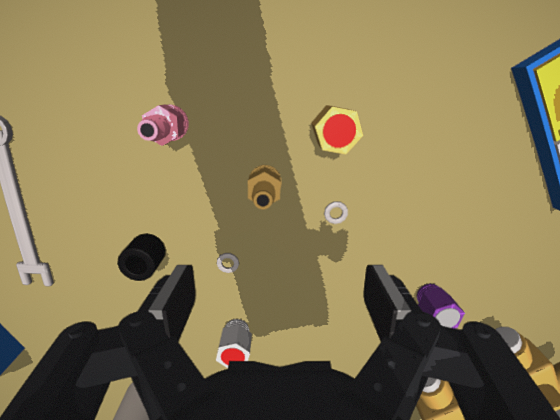

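The golden nipple is at (263,185) and the pink look-alike at (160,125). The jaws line up with the nipple's flats.

Request:
apply_moves:
  commands:
    - [0.004, -0.014, 0.015, 0, -0.8]
    - [0.001, -0.002, 0.03, 0, -0.6]
    - [0.001, -0.002, 0.03, 0, -0.6]
    - [0, 0, 0.008, 0, -0.6]
    - [0, 0, 0, 0, -0.6]

```text
clock: 15.0
position: [0.4554, -0.1519, 0.0754]
ee_rot: [0.213, 0.977, 0.004, 0.02]
ft_force: [-0.2, 0.5, 0.5]
grip_width: 0.804
```

```bash
python3 look.py nipple .455 -.152 .055 .070 .0145
```

```text
clock 15.0 pts 714
centre [ 0.4554 -0.1499] bbox [ 0.4554 -0.1499] [0.018 0.017] flats 58 frac 1.0 ztop 0.0621 jaw 65.4 tool shift [0.0009 0.0018] tcp [ 0.4554 -0.1519  0.0754]
```

Request:
apply_moves:
  commands:
    - [0.001, 0.001, 0.02, 0, -0.6]
    - [0.001, 0, 0.02, 0, -0.6]
    - [0.001, 0, 0.018, 0, -0.6]
    - [0, 0, 0.006, 0, -0.6]
    - [0, 0, 0, 0, -0.6]

```text
clock: 15.47
position: [0.4627, -0.1479, 0.0171]
ee_rot: [0.208, 0.978, 0.006, 0.025]
ft_force: [0.0, 0.7, 0.4]
grip_width: 0.796
```

Request:
apply_moves:
  commands:
    - [0.006, -0.005, 0.006, 0, -0.6]
    - [0.001, 0, 0.005, 0, -0.6]
    - [0, 0, 0, 0, -0.4]

```text
clock: 15.72
position: [0.4566, -0.1496, 0.0081]
ee_rot: [0.207, 0.978, 0.007, 0.027]
ft_force: [-0.8, 0.5, -0.4]
grip_width: 0.704
```

Request:
apply_moves:
  commands:
    - [0.001, 0, 0.002, 0, -0.2]
    - [0, 0, 0, 0, 1]
    - [0, 0, 0, 0, 1]
    - [0, 0, 0, 0, 1]
    - [0, 0, 0, 0, 1]
  squeeze: 45

```text
clock: 16.13
position: [0.4567, -0.1493, 0.008]
ee_rot: [0.207, 0.978, 0.007, 0.028]
ft_force: [0.1, 0.1, -1.2]
grip_width: 0.351
```

Request:
apply_moves:
  commands:
    - [0, 0, 0, 0, 1]
    - [0, 0, -0.02, 0, 1]
    - [0, 0, -0.03, 0, 1]
    - [0, 0, -0.04, 0, 1]
    - [0, 0, -0.04, 0, 1]

```text
clock: 16.55
position: [0.4434, -0.1491, 0.1343]
ee_rot: [0.207, 0.978, 0.004, 0.02]
ft_force: [0.7, 0.5, -0.7]
grip_width: 0.35
```

Request:
apply_moves:
  commands:
    - [0.012, 0.0395, 0, 0, 1]
    - [0.012, 0.0395, 0, 0, 1]
    - [0.012, 0.0395, 0, 0, 1]
    - [0.012, 0.0395, 0, 0, 1]
    - [0.012, 0.0395, 0, 0, 1]

```text
clock: 16.97
position: [0.4744, 0.0513, 0.1465]
ee_rot: [0.216, 0.976, 0.007, 0.029]
ft_force: [1.0, -0.3, -2.5]
grip_width: 0.346
```

Request:
apply_moves:
  commands:
    - [0.012, 0.0395, 0, 0, 1]
    - [0.012, 0.0395, 0, 0, 1]
    - [0.012, 0.0395, 0, 0, 1]
    - [0.01, 0.03, 0, 0, 1]
    - [0, 0, 0, 0, 1]

```text
clock: 17.38
position: [0.4929, 0.2178, 0.148]
ee_rot: [0.212, 0.977, 0.01, 0.028]
ft_force: [-0.6, -0.7, -1.3]
grip_width: 0.35
```

```bash
python3 tray.py
```

```text
yellow [232. 214.] 0.8 [0.503 0.167 0.006] shift [-0.0305 -0.0418]
green [296. 174.] 0.63 [0.492 0.242 0.006] shift [0.011  0.0222]
orange [334. 236.] 0.91 [0.572 0.251 0.006] shift [-0.0575  0.0631]
[0.4929 0.2178 0.148 ] [0.212 0.977 0.01  0.028]
```

Request:
apply_moves:
  commands:
    - [0.012, 0.022, 0, 0, 1]
    - [0.002, 0, 0.03, 0, 1]
    - [0.002, 0, 0.03, 0, 1]
    - [0.001, 0, 0.03, 0, 1]
    - [0, 0, 0, 0, 1]

```text
clock: 18.05
position: [0.4968, 0.2308, 0.0587]
ee_rot: [0.223, 0.974, 0.011, 0.031]
ft_force: [-1.1, -2.1, -2.6]
grip_width: 0.345
```

Request:
apply_moves:
  commands:
    - [0.009, 0.008, 0.005, 0, 1]
    - [0.001, 0, 0.015, 0, 1]
    - [0.001, 0, 0.008, 0, 1]
    - [0, 0, 0, 0, 1]

```text
clock: 18.38
position: [0.4937, 0.2424, 0.0335]
ee_rot: [0.226, 0.974, 0.012, 0.032]
ft_force: [-0.2, 0.6, -1.6]
grip_width: 0.351
```

Request:
apply_moves:
  commands:
    - [0.001, 0, 0.008, 0, 1]
    - [0.001, 0, 0.006, 0, 1]
    - [0, 0, 0.002, 0, 1]
    - [0, 0, 0, 0, 1]

```text
clock: 18.72
position: [0.4946, 0.245, 0.0196]
ee_rot: [0.226, 0.973, 0.014, 0.033]
ft_force: [0.6, -0.2, -2.0]
grip_width: 0.346
```

Request:
apply_moves:
  commands:
    - [0, 0, 0.002, 0, 1]
    - [0, 0, 0, 0, 1]

```text
clock: 18.88
position: [0.4953, 0.2453, 0.0183]
ee_rot: [0.226, 0.973, 0.014, 0.034]
ft_force: [-1.1, -1.0, -1.4]
grip_width: 0.348
```

Request:
apply_moves:
  commands:
    - [0, 0, 0, 0, 0.1]
    - [0, 0, 0, 0, -0.1]
    - [0, 0, 0, 0, -0.3]
    - [0, 0, -0.03, 0, -0.3]
    - [0, 0, -0.04, 0, -0.3]

```text
clock: 19.3
position: [0.4872, 0.2421, 0.0837]
ee_rot: [0.226, 0.974, 0.01, 0.031]
ft_force: [0.8, 0.4, 0.9]
grip_width: 0.651
```

Request:
apply_moves:
  commands:
    - [0, 0, -0.04, 0, -0.4]
    - [0, 0, -0.03, 0, -0.4]
    - [-0.012, -0.0395, 0, -4, -0.4]
    - [-0.012, -0.0395, 0, -4, -0.4]

```text
clock: 19.63
position: [0.4743, 0.1669, 0.1634]
ee_rot: [0.152, 0.988, 0.012, 0.036]
ft_force: [1.5, -1.9, -0.5]
grip_width: 0.699
```

```bash
python3 tray.py|tail -1; cp $(ls -t pics/t_1*|head -1) pics/d.png
```

```text
[0.4743 0.1669 0.1634] [0.152 0.988 0.012 0.036]
```

View pics/d.png

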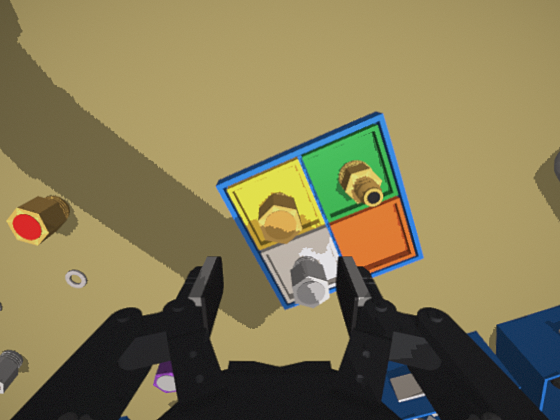

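All three parts stand upright. The nipple is in green at (362,185). The sleeve is next.

Request:
apply_moves:
  commands:
    - [-0.012, -0.0395, 0, 0, -1]
    - [-0.012, -0.0395, 0, 0, -1]
    - [-0.012, -0.0395, 0, 0, -1]
    - [-0.012, -0.0395, 0, 0, -1]
    - [-0.012, -0.0395, 0, 0, -1]

```text
clock: 20.3
position: [0.4729, -0.031, 0.1584]
ee_rot: [0.144, 0.989, 0.012, 0.035]
ft_force: [2.1, -0.7, -0.2]
grip_width: 1.0
```

Request:
apply_moves:
  commands:
    - [-0.012, -0.0395, 0, 0, -1]
    - [-0.012, -0.0395, 0, 0, -1]
    - [-0.012, -0.0395, 0, 0, -1]
    - [-0.012, -0.0395, 0, 0, -1]
    - [-0.012, -0.0395, 0, 0, -1]

```text
clock: 20.72
position: [0.4769, -0.2397, 0.1562]
ee_rot: [0.139, 0.99, 0.012, 0.036]
ft_force: [0.1, -0.1, 0.5]
grip_width: 1.002
```

```bash
python3 look.py sleeve .469 -.306 .030 .045 .020
```

```text
clock 20.7167 pts 1050
centre [ 0.4679 -0.3048] bbox [ 0.4679 -0.3048] [0.039 0.039] flats 28 frac 1.0 ztop 0.0359 jaw 74.1 tool shift [-0.0093 -0.065 ] tcp [ 0.4769 -0.2397  0.1562]
```

Request:
apply_moves:
  commands:
    - [-0.003, -0.0395, 0, 0, -1]
    - [-0.002, -0.027, 0.01, 0, -1]
    - [0, 0, 0.035, 0, -1]
    - [0, 0, 0.035, 0, -0.8]
    - [0, 0, 0, 0, -0.8]

```text
clock: 21.18
position: [0.4728, -0.3109, 0.0717]
ee_rot: [0.142, 0.989, 0.006, 0.037]
ft_force: [-1.0, 0.6, 0.1]
grip_width: 0.899
```

```bash
python3 look.py sleeve .469 -.306 .030 .045 .020
```

```text
clock 21.1833 pts 2017
centre [ 0.4682 -0.305 ] bbox [ 0.4682 -0.305 ] [0.04  0.039] flats 48 frac 1.0 ztop 0.0357 jaw 73.8 tool shift [0.0061 0.0044] tcp [ 0.4728 -0.3109  0.0717]
```

Request:
apply_moves:
  commands:
    - [0.006, 0.004, 0.01, 0, -0.8]
    - [0.002, 0, 0.02, 0, -0.8]
    - [0.002, 0, 0.02, 0, -0.8]
    - [0.001, 0, 0.006, 0, -0.8]
    - [0, 0, 0, 0, -0.8]

```text
clock: 21.65
position: [0.474, -0.3013, 0.0224]
ee_rot: [0.138, 0.99, 0.005, 0.041]
ft_force: [-0.1, -0.1, 0.6]
grip_width: 0.897
```

Request:
apply_moves:
  commands:
    - [0.006, -0.005, 0.01, 0, -0.8]
    - [0.001, 0, 0.007, 0, -0.6]
    - [0, 0, 0, 0, -0.4]

```text
clock: 21.9
position: [0.4693, -0.3038, 0.007]
ee_rot: [0.137, 0.99, 0.005, 0.044]
ft_force: [0.3, -0.0, 0.2]
grip_width: 0.708
```

Request:
apply_moves:
  commands:
    - [0.001, 0, 0.002, 0, -0.1]
    - [0, 0, 0, 0, 1]
    - [0, 0, 0, 0, 1]
    - [0, 0, 0, 0, 1]
    - [0, 0, 0, 0, 1]
  squeeze: 35

```text
clock: 22.32
position: [0.4692, -0.3045, 0.0065]
ee_rot: [0.138, 0.989, 0.005, 0.045]
ft_force: [-0.3, -0.4, -1.1]
grip_width: 0.452
```

Request:
apply_moves:
  commands:
    - [0, 0, 0, 0, 1]
    - [0, 0, -0.02, 0, 1]
    - [0, 0, -0.03, 0, 1]
    - [0, 0, -0.04, 0, 1]
    - [0, 0, -0.04, 0, 1]

```text
clock: 22.73
position: [0.4531, -0.3015, 0.1323]
ee_rot: [0.138, 0.99, 0.006, 0.037]
ft_force: [0.8, 0.6, -0.3]
grip_width: 0.448
```

Request:
apply_moves:
  commands:
    - [0.002, 0.04, -0.01, 0, 1]
    - [0.002, 0.0415, 0, 0, 1]
    - [0.002, 0.0415, 0, 0, 1]
    - [0.002, 0.0415, 0, 0, 1]
    - [0.002, 0.0415, 0, 0, 1]

```text
clock: 23.15
position: [0.5013, -0.1089, 0.1565]
ee_rot: [0.148, 0.988, 0.004, 0.045]
ft_force: [0.7, 0.6, -0.7]
grip_width: 0.454
```

Request:
apply_moves:
  commands:
    - [0.002, 0.0415, 0, 0, 1]
    - [0.002, 0.0415, 0, 0, 1]
    - [0.002, 0.0415, 0, 0, 1]
    - [0.002, 0.0415, 0, 0, 1]
    - [0.002, 0.0415, 0, 0, 1]

```text
clock: 23.57
position: [0.5507, 0.0937, 0.1624]
ee_rot: [0.149, 0.988, 0.007, 0.047]
ft_force: [1.5, -1.2, -0.2]
grip_width: 0.453
```

Request:
apply_moves:
  commands:
    - [0.005, 0.039, 0, 0, 1]
    - [0.005, 0.039, 0, 0, 1]
    - [0.005, 0.039, 0, 0, 1]
    - [0.005, 0.025, 0, 0, 1]
    - [0, 0, 0, 0, 1]

```text
clock: 23.98
position: [0.5721, 0.2536, 0.164]
ee_rot: [0.143, 0.989, 0.009, 0.046]
ft_force: [-0.6, -0.1, -0.5]
grip_width: 0.456
```

```bash
python3 tray.py
```

```text
white [198. 201.] 0.75 [0.577 0.17  0.006] shift [-0.0286 -0.0788]
yellow [162. 134.] 0.58 [0.502 0.163 0.006] shift [ 0.0412 -0.1061]
green [236.  96.] 0.69 [0.49  0.243 0.006] shift [ 0.0751 -0.0334]
orange [272. 175.] 0.67 [0.573 0.252 0.006] shift [-0.0011 -0.0012]
[0.5721 0.2536 0.164 ] [0.143 0.989 0.009 0.046]
```

Request:
apply_moves:
  commands:
    - [0.003, 0, 0.03, 0, 1]
    - [0.003, 0, 0.035, 0, 1]
    - [0.003, 0, 0.035, 0, 1]
    - [0, 0, 0, 0, 1]

```text
clock: 24.57
position: [0.578, 0.2409, 0.0658]
ee_rot: [0.153, 0.987, 0.01, 0.05]
ft_force: [-2.1, -1.2, -1.6]
grip_width: 0.455
```

Request:
apply_moves:
  commands:
    - [0.008, 0.009, 0.005, 0, 1]
    - [0.002, 0, 0.015, 0, 1]
    - [0.002, 0, 0.01, 0, 1]
    - [0, 0, 0, 0, 1]

```text
clock: 24.9
position: [0.5743, 0.2519, 0.0393]
ee_rot: [0.157, 0.986, 0.011, 0.051]
ft_force: [-1.8, 0.3, 0.1]
grip_width: 0.454
```

Request:
apply_moves:
  commands:
    - [0.002, -0.002, 0.01, 0, 1]
    - [0.001, 0, 0.008, 0, 1]
    - [0.001, 0, 0.002, 0, 1]
    - [0, 0, 0, 0, 1]

```text
clock: 25.23
position: [0.5737, 0.2527, 0.0213]
ee_rot: [0.157, 0.986, 0.013, 0.053]
ft_force: [1.0, -0.3, -0.8]
grip_width: 0.45
```

Request:
apply_moves:
  commands:
    - [0.001, 0, 0.003, 0, 1]
    - [0, 0, 0.001, 0, 1]
    - [0, 0, 0, 0, 1]

```text
clock: 25.48
position: [0.5736, 0.2532, 0.0176]
ee_rot: [0.157, 0.986, 0.014, 0.054]
ft_force: [0.1, -0.5, -1.1]
grip_width: 0.457
```

Near the floor. Releasing gently.

Request:
apply_moves:
  commands:
    - [0, 0, 0.001, 0, -0.05]
    - [0, 0, 0, 0, -0.2]
    - [0, 0, 0, 0, -0.25]
    - [0, 0, -0.02, 0, -0.25]
    - [0, 0, -0.04, 0, -0.25]

```text
clock: 25.9
position: [0.5639, 0.2507, 0.071]
ee_rot: [0.157, 0.986, 0.01, 0.05]
ft_force: [0.1, -0.1, 0.3]
grip_width: 0.624
```

Request:
apply_moves:
  commands:
    - [0, 0, -0.04, 0, -0.3]
    - [0, 0, -0.04, 0, -0.3]
    - [0.02, -0.039, 0, 0, -0.3]
    - [0.02, -0.039, 0, 0, -0.3]
    - [0.02, -0.039, 0, 0, -0.3]

```text
clock: 26.32
position: [0.4723, 0.166, 0.1533]
ee_rot: [0.154, 0.986, 0.015, 0.058]
ft_force: [-0.4, -0.7, 1.2]
grip_width: 0.651
```

Request:
apply_moves:
  commands:
    - [0, -0.0415, 0, 0, -0.3]
    - [0, -0.0415, 0, 0, -0.3]
    - [0, -0.0415, 0, 0, -0.3]
    - [0, 0, 0, 0, -0.3]

```text
clock: 26.65
position: [0.4283, 0.0412, 0.1461]
ee_rot: [0.154, 0.986, 0.018, 0.057]
ft_force: [0.0, -0.6, -0.6]
grip_width: 0.647
```

```bash
python3 - <<'E'
from h import *
p,D=camera('top');C=cloud('top',D);s,_=camera('scene')
a=cv2.resize(p[80:310,90:470],(760,460),interpolation=cv2.INTER_CUBIC);save('end_top.png',a)
save('end_scene.png',cv2.resize(s[220:320,280:440],(800,500),interpolation=cv2.INTER_CUBIC))
for n,x,y,zn in [('white',.581,.17,.056),('yellow',.501,.162,.056),('green',.493,.241,.072),('orange',.573,.249,.046),('rej_steel',.615,-.274,.046),('rej_brass',.435,-.07,.046)]:
    m=(D>0)&(abs(C[...,0]-x)<.036)&(abs(C[...,1]-y)<.036)&(abs(C[...,2]-zn)<.008);q=C[m]
    print(n,len(q),len(q) and (np.round((q.min(0)+q.max(0))/2,3)[:2],np.round(np.ptp(q,axis=0),3),'z',np.round(np.median(q[:,2]),4)))
E
```

```text
white 393 (array([0.587, 0.169]), array([0.04 , 0.039, 0.01 ]), 'z', np.float64(0.0549))
yellow 405 (array([0.503, 0.162]), array([0.039, 0.037, 0.011]), 'z', np.float64(0.0549))
green 95 (array([0.495, 0.245]), array([0.017, 0.017, 0.01 ]), 'z', np.float64(0.0703))
orange 311 (array([0.575, 0.252]), array([0.038, 0.037, 0.01 ]), 'z', np.float64(0.0443))
rej_steel 421 (array([ 0.615, -0.273]), array([0.038, 0.042, 0.01 ]), 'z', np.float64(0.0447))
rej_brass 389 (array([ 0.435, -0.07 ]), array([0.039, 0.037, 0.007]), 'z', np.float64(0.0447))
```

View pics/end_top.png

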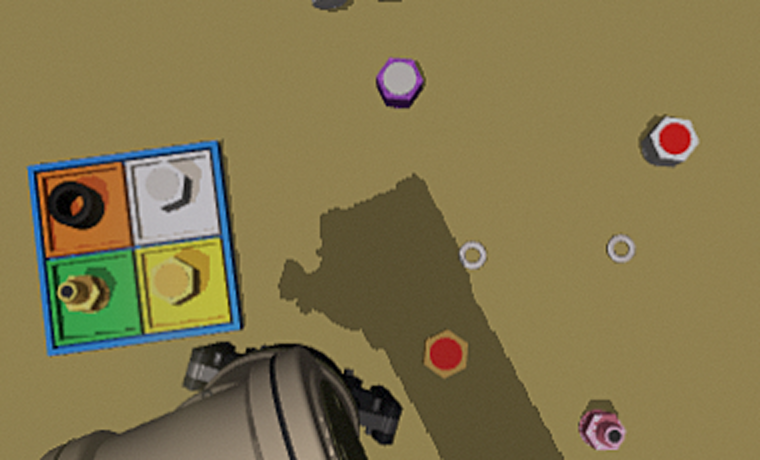

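View pics/end_scene.png

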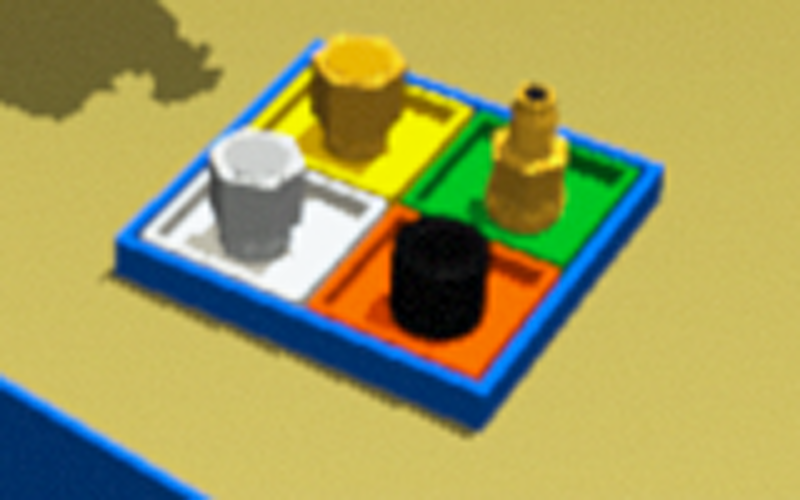

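All four parts stand upright in the right pockets, the rejects haven't moved, and the gripper is clear. Handing in.

```bash
python3 -c "
from h import *
print(workorder.hand_in())"
```

```text
the job is handed in; nothing more can be done
None
```

The kit tray is filled and handed in at about 27 s on the robot's clock, against the 104 s limit. I placed the steel plug in white, the brass plug in yellow, the nipple in green and the sleeve in orange, in that order.

**Last checks (top and scene views):**
- **Upright:** all four parts stand upright on their pocket floors. Their tops read about 55, 55, 70 and 44 mm above the table, within about 2 mm of expected.
- **Position:** each part is within about 6 mm of its pocket centre. The steel plug is the furthest off, about 6 mm towards +x.
- **Rejects:** both red-dot plugs are within 1 mm of where they started.
- **Gripper:** it was clear of everything when I handed in.

**What went wrong or disagreed:**
- **Wrong first move:** my first move went the wrong way along tool x. It was up in free space and touched nothing.
- **Steel plug angle:** the two hexagon fits differed by about 14°. I gripped at about 91°, between the two, and the closed width of 36.5 mm matched the flats.
- **Tool tilt:** the tool's tilt grew slowly to about 6°, and it drifted sideways on descents. I corrected the drift before each grasp and release.
- **No floor contact felt:** the force reading never clearly showed a part touching the floor. I judged release height from position instead.
- **One blocked view:** the top view of the white pocket right after the first placing gave no reading, so I used the wrist camera.

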